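# Shut and bolt the sprung lid of an instrument case

### The arm

A 6-joint arm with a two-finger parallel gripper is mounted at the origin on the work surface. World frame = base frame: x ahead of the robot, y to its left, z up, the work surface at z = 0. Lengths are in mm, angles in rad, forces in N, time in s.
With the tool pointing down it reaches from about 300 to 775 mm from the base axis. Payload 14.6 kg.
Tool frame: the origin (TCP) lies on the centre line of the jaws, within the pads' length; the fingertips stand manip.tcp_to_tips ahead of it and the grasp point (between the pads) lies 5 mm behind it (manip.tcp_to_tips is the distance from the TCP to the fingertips, in mm); z points along the fingers, y is the direction in which the jaws open and shut (so a half turn about z gives the same grasp; the last joint's range is limited). The gripper opens to 94 mm and grips with 3 to 60 N. Pads are 16 mm wide; open, the fingers measure 119 mm over their backs; the gripper's body (75 mm by 177 mm) begins 78 mm behind the grasp point.
Start: joints at [1.07, 0.3, 1.521, -0, 1.321, -0.067], TCP at [231.173, 499.047, 219.446] pointing down, gripper open.
Joint ranges: [-3.03, 3.03], [-0.79, 2.21], [0.23, 2.52], [-1.04, 4.18], [0, 3.07], [-2.55, 2.55]. Speed limits (rad/s): [2.22, 2.22, 2.57, 3.14, 3.14, 3.14].

### API

Orientations are given as [roll, pitch, yaw] about the fixed x, y, z axes, in that order (R = Rz(yaw) Ry(pitch) Rx(roll)).
In Python, from cell import manip, optics, workorder gives the robot as it stands. The module is installed in compiled form; this text tells all that it offers.
- The arm moves only by the tool jog_arm, never from a script. Its argument "deltas" is text: rows parted by semicolons, each of 5 numbers parted by spaces: the shift along the tool's x, y, z in mm, then the turn about the tool's z in rad, then the finger opening in mm, from 0 to 94. In form: tx ty tz twist grip; .... A call has exactly 10 rows; each row is the pose to reach, as a shift and turn from the pose commanded when the call began, along the tool's axes at that moment; what a row does not reach only later rows make up. A row lasts 1/8 s, in which the tool goes at most 62.5 mm and 10.7 degrees, less where a joint would pass 70% of its speed; a pose out of reach is approached as far as the arm can. A call with a gripper value outside its range is refused whole. The fingers move at their own pace and stop on an object; "squeeze" is the grip in N (left out, the last holds). Time passes only in rows, so rows that repeat a pose let the fingers close, or fill a call up. It gives the time, the measured TCP pose, the force and the opening at its end, in the units of the state.
- manip.read_state(): the state, without advancing time (a new reading comes with each control period).
- optics.camera(name): name is "side" or "top" or "wrist"; returns (picture, depth): 420x560x3 uint8, red, green, blue; 420x560 float32, mm along the optical axis (not along the pixel's ray), 0 where there is no reading.
- optics.get_calibration(name): a dict with "intrinsics" (3x3 intrinsics, pixels), "dist_coeffs" ([k1, k2, p1, p2, k3] as OpenCV has them; the pictures are not rectified), "R" (3x3) and "t" (3): a world point X has camera coordinates R X + t; the wrist camera has in their place "hand_eye" (4x4, takes a point from camera to tool coordinates, whose origin is the TCP and whose axes are the flange's). Camera axes: x right, y down, z forward; pixel columns grow to the right and rows downward; lengths in mm; the calibration is good to about 2 mm. A picture is of the moment at which its call begins: read the wrist's pose just before it. get_calibration takes no time and is no camera call.
- workorder.sign_off(): hands the job in, once; it reports no verdict.
The state is a dict: "clock": time; "joints": joint angles; "qd": joint speeds; "effort": joint torques, N m; "eef_pos": TCP position; "eef_rot": TCP orientation; "wrist_force": force on the tool from outside, world axes, zero at the start; "moment": the same for the moment, N m; "finger_gap": finger opening in mm.
Only numpy, scipy, OpenCV 4.12 (cv2) and the standard library are available. Lean on these libraries where they do the work, as an engineer would, in place of code of your own. Each camera call takes 0.05 s, during which the arm holds its last target.

### The job

Shut the lid of the grey instrument case on the bench and bolt it: press the lid down against its spring lifters until it sits on the case, and slide the bolt on the lid into the keeper until its tip is fully home against the keeper's back, so that the lid stays shut when you let go. Be gentle: do not slam or force the lid, do not ram the bolt against the keeper, and leave the screwdriver, the jar and the bin where they are.

Things in the scene. Friction and masses are not known exactly. Their poses are not given: they have to be found in the camera images.
- case: Grey steel case fixed to the bench, open box 200 (x) by 240 (y) by 80 mm high, walls 6 mm. Origin: centre of its underside; z up. The lid's hinge runs along y at x = +100, z = 80 mm; the keeper is outside the front wall at x = -100 mm. Two spring lifter pins inside at x = -60, y = +/-102 mm rise 8 mm above the rim and hold the free lid popped up at 0.05 rad.
- front_wall: The case's wall at its x = -100 mm, 6 mm thick and 80 mm high, on whose top edge the shut lid comes to rest. Origin: middle of its foot; axes as the case's. It counts as forced or slammed above 20 N of contact.
- keeper: Steel keeper block for the bolt, 26 mm deep (x), 27 mm wide (y), 50 mm high, bolted outside the front wall; it stands 40 mm above the rim. Origin as point keeper_mouth; axes as the case's. The bolt counts as rammed against it above 25 N of contact.
- keeper_mouth (a point): Centre of the keeper's square hole, on its face towards the bolt (case x = -106 mm, z = 93 mm). The hole is 15 x 15 mm, 22 mm deep along the case's -x, with a closed back; above it the face is solid for 20 mm, so the bolt can only enter when the lid is pressed down.
- lid (a joint): Lid angle, rad: 0 = shut on the front wall, grows opening upward. Plate 200 x 240 x 4 mm, its underside on the hinge axis (shut, its top is 84 mm above the bench); hinge friction 0.5 N m keeps it where it is left. Below 0.05 it presses on the lifters: pressing it fully shut takes about 15 N at the handle, whose top swings 2 to 3 mm forward meanwhile; let go unbolted, it springs up.
- lid_edge (a point): Middle of the lid's free edge, on its top face, 200 mm from the hinge. Axes: the lid's (x along the lid towards the hinge, y along the hinge, z out of its top).
- bolt (a joint): Bolt travel in its guide on the lid, m: 0 = fully drawn back, grows as the bolt slides towards the free edge and the keeper. With the lid shut its tip reaches the keeper's mouth at 0.012 and the back of the hole (fully home) at 0.034. Friction about 3 N in the guide, about 6 N in the keeper under the lid's spring load; it stays where it is left.
- handle (a point): Centre of the bolt's upright handle, a black block 16 x 16 mm and 34 mm tall on a thin stem, 46 mm above the lid's top and 37 mm above the bolt's axis; its upper end is 17 mm higher. The guide brackets before and behind it stand 20 mm above the lid: fingertips must stay above that. Axes: the lid's. 135 mm from the hinge when drawn back, 169 mm when home.
- bolt_tip (a point): Tip of the steel bolt, a round rod 12 mm in diameter with a ball-shaped nose; this point is the nose's end, on the rod's axis, which lies 9 mm above the lid's top.
- driver_grip (a point): Screwdriver with yellow handle lying on the bench beside the case (bystander, to be left alone); point on its handle.
- jar_center (a point): Jar 56 mm in diameter and 75 mm tall standing beside the case (bystander); its centre.
- bin_center (a point): Blue open parts bin, 100 x 90 x 50 mm (bystander); its centre.

How it is judged:
By the outcome, as a careful person would: the job done as asked, in the order asked, and still so for the second after the job is handed in, with the robot touching nothing.
It also fails if it takes over 69 s, if anything falls off the work surface, if the arm or the gripper's body presses on something with over 40 N, if the wrist force passes 120 N, or if a joint passes its speed limit or range.

## Working session

There is one attempt and no reset: what is moved stays moved. The work goes in short steps, Python scripts to look and compute and a tool call to move; the robot and the scene stay as the last step left them, time stands still between calls to the robot, and variables do not carry over. Pictures are saved under pics/ and viewed, and the job is handed in when it is done.

Besides the shell and the picture viewer there is one more tool, called by a JSON object that holds its "fn" and its "kwargs", one argument or row to a line. jog_arm: Moves the arm, as the interface text tells. Its arguments: {"type":"object","properties":{"deltas":{"type":"string"},"squeeze":{"type":"number"}},"required":["deltas"]}

```bash
mkdir -p pics; cat > h.py <<'E'
import numpy as np,cv2
from cell import manip,optics,workorder
def snap(n,f):
    s=manip.read_state()
    im,d=optics.camera(n)
    cv2.imwrite('pics/'+f+'.png',cv2.cvtColor(im,cv2.COLOR_RGB2BGR)); np.savez('pics/'+f+'.npz',im=im,d=d,p=s['eef_pos'],r=s['eef_rot'])
    return im,d
E
python3 - <<'E'
from h import *
s=manip.read_state(); print(s); print(manip.tcp_to_tips)
for n in('side','top','wrist'):
    snap(n,n+'0'); print(n,optics.get_calibration(n))
E
```

```text
{'clock': 0.0, 'joints': array([ 1.07040138e+00,  3.00484542e-01,  1.52159613e+00, -1.19203122e-05,
        1.32066882e+00, -6.65815710e-02]), 'qd': array([ 3.07693639e-05,  5.94567648e-04,  1.24402645e-03,  7.72952133e-05,
       -4.54086536e-04, -3.26465357e-04]), 'effort': array([ 8.16944539e-04, -5.31816816e+01, -3.52743316e+01,  7.08862580e-02,
        2.44090625e-02, -9.33171577e-05]), 'eef_pos': array([231.06188688, 498.83924707, 218.87257487]), 'eef_rot': array([-3.14043762e+00, -6.54464373e-05,  2.70778220e+00]), 'wrist_force': array([ 0.11142939,  0.74433171, -0.11356291]), 'moment': array([0.00249583, 0.01070851, 0.04079457]), 'finger_gap': 93.77030679532646}
14.0
side {'intrinsics': array([[396.56115467,   0.        , 286.21797368],
       [  0.        , 396.56115467, 218.49369578],
       [  0.        ,   0.        ,   1.        ]]), 'dist_coeffs': array([-0.00428719,  0.        ,  0.        ,  0.        ,  0.        ]), 'R': array([[ 0.88029361, -0.47442212,  0.00261032],
       [-0.35649938, -0.66509742, -0.65616584],
       [ 0.31303571,  0.57668801, -0.7546122 ]]), '
[... 446 characters left out ...]
03566832, -0.99577678]]), 't': array([ 87.31386788, 617.09541527, 885.59805902])}
wrist {'intrinsics': array([[343.98022893,   0.        , 282.06151243],
       [  0.        , 343.98022893, 210.78117655],
       [  0.        ,   0.        ,   1.        ]]), 'dist_coeffs': array([-0.02286528,  0.        ,  0.        ,  0.        ,  0.        ]), 'hand_eye': array([[ 5.10898580e-04, -9.61028142e-01, -2.76450084e-01,
         8.08437236e+01],
       [ 9.99999868e-01,  4.78228468e-04,  1.85594069e-04,
         3.17991961e-01],
       [-4.61548234e-05, -2.76450142e-01,  9.61028260e-01,
        -1.65121075e+02],
       [ 0.00000000e+00,  0.00000000e+00,  0.00000000e+00,
         1.00000000e+00]])}
```

View pics/side0.png

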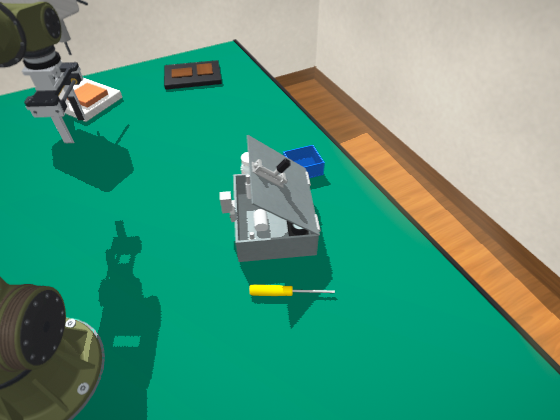

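View pics/top0.png

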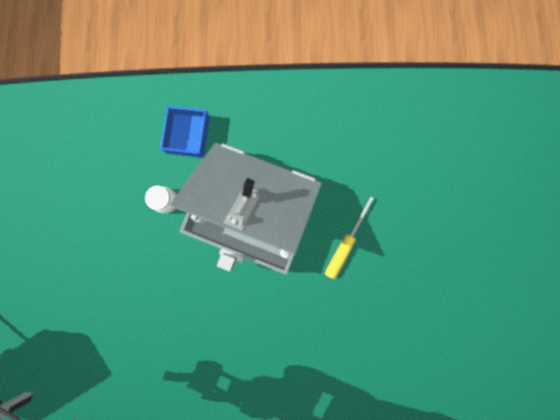

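View pics/wrist0.png

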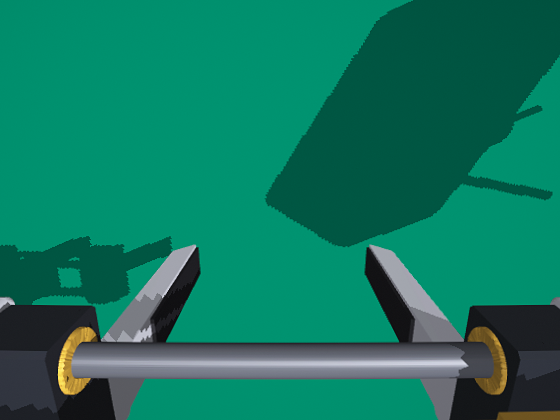

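```bash
cat >> h.py <<'E'
def crop(f,x0,y0,w,h,k,o):
    im=cv2.imread('pics/'+f+'.png')[y0:y0+h,x0:x0+w]
    cv2.imwrite('pics/'+o+'.png',cv2.resize(im,None,fx=k,fy=k,interpolation=cv2.INTER_CUBIC))
def T_tool(p,r):
    from scipy.spatial.transform import Rotation as Ro
    T=np.eye(4);T[:3,:3]=Ro.from_euler('xyz',r).as_matrix();T[:3,3]=p;return T
def cam2world(n,z=None):
    c=optics.get_calibration(n)
    if n=='wrist':
        return T_tool(z['p'],z['r'])@c['hand_eye']
    T=np.eye(4);T[:3,:3]=c['R'].T;T[:3,3]=-c['R'].T@c['t'];return T
def rays(n,uv,z=None):
    c=optics.get_calibration(n)
    u=cv2.undistortPoints(np.array(uv,float).reshape(-1,1,2),c['intrinsics'],c['dist_coeffs']).reshape(-1,2)
    T=cam2world(n,z)
    d=np.c_[u,np.ones(len(u))]@T[:3,:3].T
    return T[:3,3],d
def cloud(n,f):
    z=np.load('pics/'+f+'.npz');d=z['d'];h,w=d.shape
    g=np.stack(np.meshgrid(np.arange(w),np.arange(h)),-1).reshape(-1,2)
    o,r=rays(n,g,z)
    P=o+r*d.reshape(-1,1); P[d.ravel()<=0]=np.nan
    return P.reshape(h,w,3),z['im']
def tri(n1,uv1,n2,uv2,z1=None,z2=None):
    o1,d1=rays(n1,[uv1],z1);o2,d2=rays(n2,[uv2],z2);d1=d1[0];d2=d2[0]
    A=np.c_[d1,-d2];s=np.linalg.lstsq(A,o2-o1,rcond=None)[0]
    a=o1+s[0]*d1;b=o2+s[1]*d2
    return (a+b)/2,np.linalg.norm(a-b)
E
python3 - <<'E'
from h import *
crop('top0',140,90,260,200,3,'top0c')
crop('side0',200,125,150,145,4,'side0c')
np.set_printoptions(precision=0,suppress=True)
P,_=cloud('top','top0')
for u,v in[(228,262),(250,183),(248,190),(186,230),(286,268),(275,178),(200,185),(310,190),(295,230),(160,195),(185,130),(340,258),(100,200)]:print((u,v),P[v,u])
P,_=cloud('side','side0')
for u,v in[(226,198),(283,163),(262,150),(300,200),(280,245),(237,210),(275,290)]:print((u,v),P[v,u])
E
```

```text
(228, 262) [501. 177. 122.]
(250, 183) [643. 122. 222.]
(248, 190) [632. 126. 215.]
(186, 230) [567. 280.  53.]
(286, 268) [486.  63.  81.]
(275, 178) [669.  83. 109.]
(200, 185) [649. 223. 167.]
(310, 190) [644.  13. 107.]
(295, 230) [561.  44. 180.]
(160, 195) [642. 330.  78.]
(185, 130) [802. 297.   6.]
(340, 258) [503. -54.  28.]
(100, 200) [641. 502.   3.]
(226, 198) [502. 172. 119.]
(283, 163) [637. 123. 215.]
(262, 150) [630. 225. 183.]
(300, 200) [662.  82. 116.]
(280, 245) [574.  23.  55.]
(237, 210) [524. 167.  67.]
(275, 290) [514. -65.  21.]
```

View pics/top0c.png

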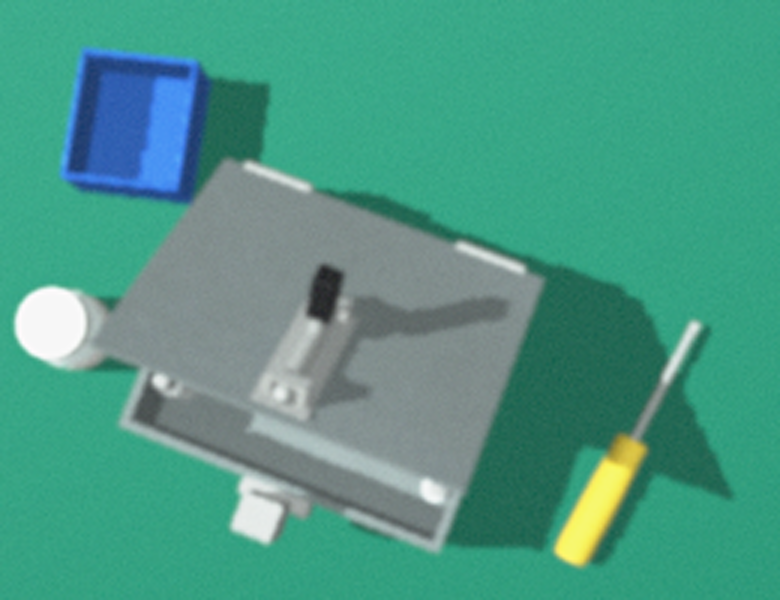

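View pics/side0c.png

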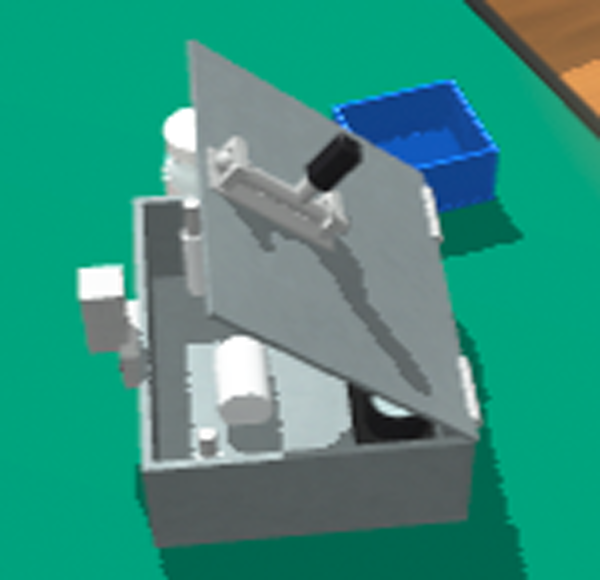

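The top view shows the case with its keeper (crop 260,515) facing the robot. The lid is standing open, with the black handle at crop (325,290). The jar is close to the lid's left edge. Next I fit the case and lid geometry.

```bash
python3 - <<'E'
from h import *
np.set_printoptions(precision=3,suppress=True)
allp=[]
for n in('top','side'):
    P,im=cloud(n,n+'0'); hsv=cv2.cvtColor(im,cv2.COLOR_RGB2HSV)
    X=P.reshape(-1,3);H=hsv.reshape(-1,3)
    roi=(X[:,0]>420)&(X[:,0]<800)&(X[:,1]>-40)&(X[:,1]<300)
    # bench height check
    g=(H[:,1]>120)&(X[:,0]>420)&(X[:,0]<800)&(X[:,1]>-300)&(X[:,1]<500)
    print(n,'bench z med',np.nanmedian(X[g,2]))
    m=roi&(H[:,1]<60)&(X[:,2]>95)&(X[:,2]<300)
    L=X[m]; 
    # ransac plane
    rng=np.random.default_rng(0);best=None
    for _ in range(500):
        a=L[rng.choice(len(L),3,replace=False)];nn=np.cross(a[1]-a[0],a[2]-a[0]);
        if np.linalg.norm(nn)<100: continue
        nn/=np.linalg.norm(nn);k=np.abs((L-a[0])@nn)<4
        if best is None or k.sum()>best.sum():best=k
    Q=L[best];c=Q.mean(0);nn=np.linalg.svd(Q-c)[2][2];nn*=np.sign(nn[2])
    hd=np.cross([0,0,1],nn);hd/=np.linalg.norm(hd)
    print(n,len(Q),'centroid',c,'normal',nn,'angle',np.arccos(nn[2]),'downhill dir yaw',np.arctan2(nn[1],nn[0]),'rms',((Q-c)@nn).std())
    allp.append((nn,c))
    # case axis: x = towards hinge = opposite.. lid rises to front, so normal tilts toward hinge (+x)
    dark=roi&(H[:,2]<45)&(X[:,2]>150)
    D=X[dark];print(n,'handle n',len(D),D.mean(0),D.min(0),D.max(0))
    k=roi&(H[:,2]>150)&(H[:,1]<40)&(X[:,0]<530)&(X[:,2]>110)&(X[:,2]<130)
    K=X[k];print('keeper top',len(K),np.median(K,0) if len(K) else None)
E
```

```text
top bench z med 1.6295200721439187
top 8336 centroid [623.253 131.386 159.571] normal [ 0.595 -0.24   0.767] angle 0.6969178578021609 downhill dir yaw -0.38342547693760143 rms 1.086913962136488
top handle n 24 [637.991 125.161 217.274] [626.301 120.274 202.701] [649.268 133.229 223.567]
keeper top 187 [501.256 181.243 121.909]
side bench z med -0.21574083555344714
side 3309 centroid [619.461 113.611 156.788] normal [ 0.595 -0.242  0.766] angle 0.6976341857882883 downhill dir yaw -0.38645027456941233 rms 1.0396899264059005
side handle n 99 [635.226 122.61  208.354] [622.918 112.873 192.652] [649.161 137.885 222.072]
keeper top 84 [502.091 180.607 120.198]
```

```bash
python3 - <<'E'
from h import *
np.set_printoptions(precision=1,suppress=True)
t=lambda x,y:(x/3+140-1/3,y/3+90-1/3)
s=lambda x,y:(x/4+200-.4,y/4+125-.4)
pts={'FR rim':(t(439,551),s(145,470)),'FL rim':(t(121,424),s(136,200)),'lid FL':(t(97,347),s(190,41)),'lid FR':(t(458,492),s(208,316)),
'handle top':(t(328,268),s(345,148))}
R={}
for k,(a,b) in pts.items():
    R[k],g=tri('top',a,'side',b);print(k,R[k],g)
yaw=-0.385;ex=np.array([np.cos(yaw),np.sin(yaw),0]);ey=np.array([-np.sin(yaw),np.cos(yaw),0])
d=R['FL rim']-R['FR rim'];print('front yaw',np.arctan2(-d[0],d[1]),np.linalg.norm(d))
for c,nn in((np.array([623.3,131.4,159.6]),np.array([.595,-.24,.767])),(np.array([619.5,113.6,156.8]),np.array([.595,-.242,.766]))):
    nn/=np.linalg.norm(nn);c=c-4*nn;th=np.arccos(nn[2])
    dd=(c[2]-80)/np.sin(th) # along lid from hinge
    print('hinge x in case axes', (c@ex)+dd*np.cos(th))
m=(R['FL rim']+R['FR rim'])/2;print('front mid',m,m@ex,m@ey)
m2=(R['lid FL']+R['lid FR'])/2;print('lid edge mid',m2,m2@ex,m2@ey)
for kp in([501.3,181.2,121.9],[502.1,180.6,120.2]):print('keeper',np.dot(kp,ex),np.dot(kp,ey))
for kp in([638,125,217],[635.2,122.6,208.4]):print('handle',np.dot(kp,ex),np.dot(kp,ey))
E
```

```text
FR rim [476.   63.2  80.3] 1.8762606405308315
FL rim [565.6 285.7  77.4] 2.4709016799767585
lid FL [607.6 263.3 212.7] 1.7301220440930136
lid FR [519.7  49.4 204.9] 1.4358268968633698
handle top [649.  126.  212.8] 6.125229834656991
front yaw -0.3828048301555048 239.9075027856069
hinge x in case axes 617.2513414202929
hinge x in case axes 616.8492708985574
front mid [520.8 174.4  78.8] 417.15441556729917 357.267687472834
lid edge mid [563.6 156.4 208.8] 463.6586479577443 356.5874199481339
keeper 396.5527387204203 356.2036712519035
keeper 397.51951294860737 355.94803950169756
handle 544.3525079520542 355.4565333290539
handle 542.6588142687633 352.18065150774527
```

Both views agree on the measurements:
- **Yaw:** -0.385.
- **Lid angle:** 0.697.
- **Heights:** rim at about 79 and keeper top at about 121, against 80 and 120 given.
- **Sizes:** front wall 240 long, and 200 from the front wall to the hinge.

So the case centre is about (613, 136). I'll raise the tool and go over the lid with the open fingers straddling the bolt.

{"fn": "jog_arm", "kwargs": {
  "deltas": "0 0 -25 0 94; -20 -7 -50 0 94; -60 -21 -50 -0.01 94; -105 -37 -50 -0.02 94; -155 -55 -50 -0.03 94; -205 -72 -50 -0.04 94; -255 -90 -50 -0.049 94; -305 -108 -50 -0.049 94; -350 -124 -50 -0.049 94; -390 -138 -50 -0.049 94"
}}

```text
clock: 1.4
eef_pos: [528.1, 208.4, 269.2]
eef_rot: [-3.141, -0.0, 2.756]
wrist_force: [0.2, -0.3, -0.3]
finger_gap: 94.1
```

{"fn": "jog_arm", "kwargs": {
  "deltas": "-30 -12 0 0 94; -55 -22 0 0 94; -75 -31 0 0 94; -86 -35 0 0 94; -86 -35 5 0 94; -86 -35 12 0 94; -86 -35 20 0 94; -86 -35 28 0 94; -86 -35 30 0 94; -86 -35 30 0 94"
}}

```text
clock: 2.65
eef_pos: [593.6, 145.2, 239.4]
eef_rot: [-3.142, -0.0, 2.757]
wrist_force: [0.2, -0.0, 0.6]
finger_gap: 94.0
```

```bash
python3 - <<'E'
from h import *
s=manip.read_state();p=s['eef_pos'];print(p,s['eef_rot'],s['wrist_force'])
y=-.385;print('case xy',p[0]*np.cos(y)+p[1]*np.sin(y)-517,-p[0]*np.sin(y)+p[1]*np.cos(y)-356.5)
snap('wrist','w1');snap('side','s1');crop('s1',180,60,190,200,3,'s1c')
E
```

```text
[593.59395697 145.21211463 239.4269948 ] [-3.14154154e+00 -4.47799450e-05  2.75687222e+00] [ 0.15010872 -0.01260616  0.62170981]
case xy -21.393787454240965 1.011994300290496
```

View pics/w1.png

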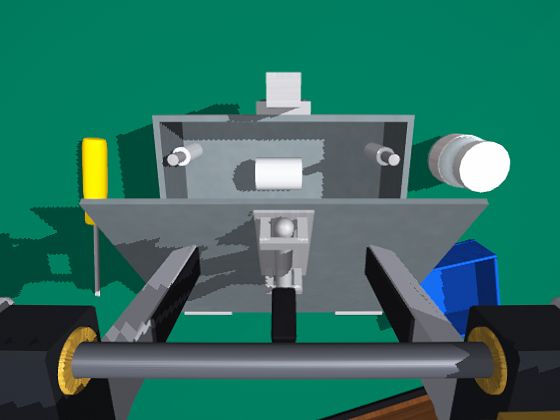

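View pics/s1c.png

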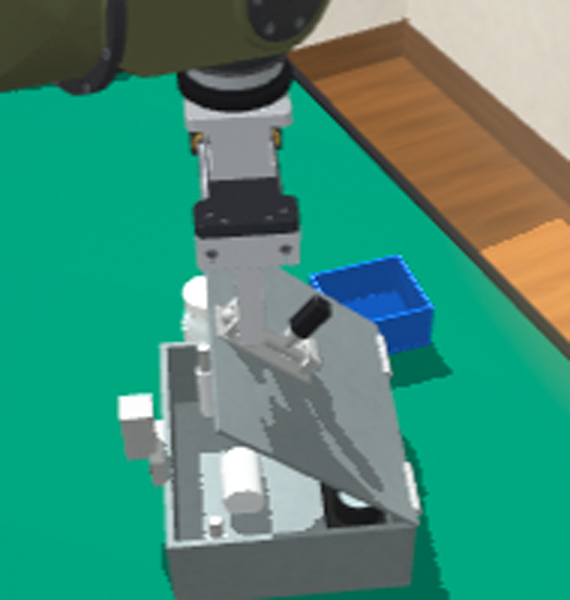

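The wrist view shows the bolt and handle (column 284) centred between the fingertips (200 and 366), and the case edges are level in the picture. Next I make soft contact with the lid and check the force.

{"fn": "jog_arm", "kwargs": {
  "deltas": "0 0 8 0 94; 0 0 16 0 94; 0 0 22 0 94; 0 0 25 0 94; 0 0 27 0 94; 0 0 29 0 94; 0 0 31 0 94; 0 0 33 0 94; 2 0 36 0 94; 4 0 38 0 94"
}}

```text
clock: 4.0
eef_pos: [589.8, 146.7, 201.2]
eef_rot: [3.142, 0.0, 2.757]
wrist_force: [0.4, -0.4, 1.3]
finger_gap: 94.1
```

{"fn": "jog_arm", "kwargs": {
  "deltas": "4 0 4 0 94; 7 0 8 0 94; 10 0 13 0 94; 13 0 18 0 94; 16 0 23 0 94; 19 0 28 0 94; 22 0 33 0 94; 24 0 38 0 94; 26 0 43 0 94; 28 0 47 0 94"
}}

```text
clock: 5.25
eef_pos: [563.8, 157.2, 154.1]
eef_rot: [-3.142, -0.0, 2.757]
wrist_force: [0.5, -0.4, 0.0]
finger_gap: 93.9
```

```bash
python3 - <<'E'
from h import *
s=manip.read_state();p=s['eef_pos'];print(p,s['eef_rot'],s['wrist_force'])
snap('wrist','w2');snap('side','s2');crop('s2',180,60,190,200,3,'s2c')
E
```

```text
[563.8434545  157.2245861  154.08053125] [-3.14153062e+00 -5.47347746e-05  2.75683116e+00] [ 0.5227779  -0.36075357  0.00754774]
```

View pics/w2.png

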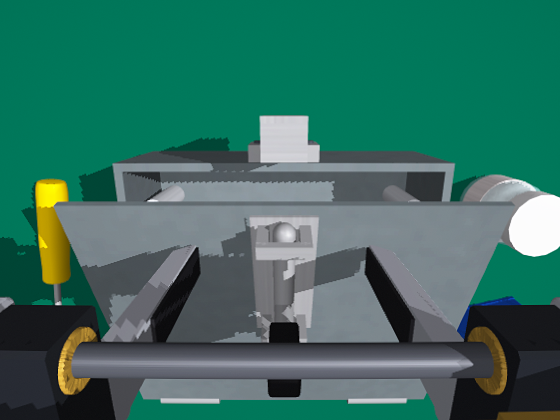

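View pics/s2c.png

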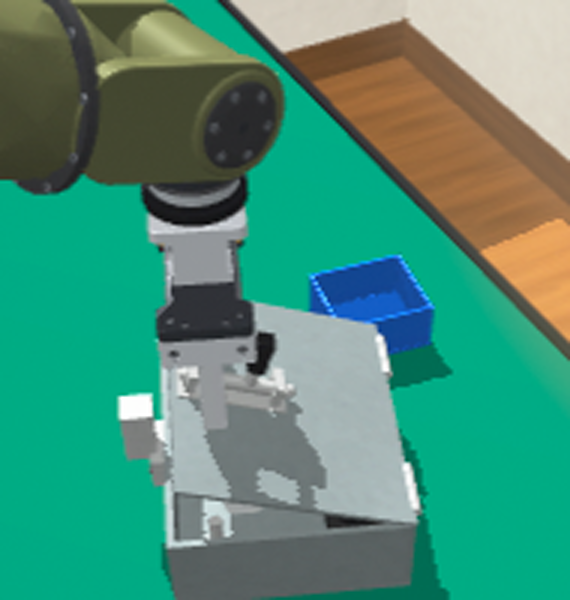

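{"fn": "jog_arm", "kwargs": {
  "deltas": "2 0 5 0 94; 3 0 10 0 94; 4 0 15 0 94; 6 0 20 0 94; 7 0 25 0 94; 8 0 30 0 94; 9 0 34 0 94; 9 0 38 0 94; 10 0 42 0 94; 10 0 45 0 94"
}}

```text
clock: 6.6
eef_pos: [554.6, 161.0, 109.2]
eef_rot: [-3.142, -0.0, 2.757]
wrist_force: [-1.3, 0.7, 0.7]
finger_gap: 94.0
```

```bash
python3 - <<'E'
from h import *
s=manip.read_state();p=s['eef_pos'];print(p,s['eef_rot'],s['wrist_force'])
snap('wrist','w3');snap('side','s3');crop('s3',180,60,190,200,3,'s3c')
E
```

```text
[554.60460935 160.9716026  109.18371538] [-3.14154047e+00 -1.64787435e-04  2.75681432e+00] [-1.25328085  0.68634978  0.70483794]
```

View pics/w3.png

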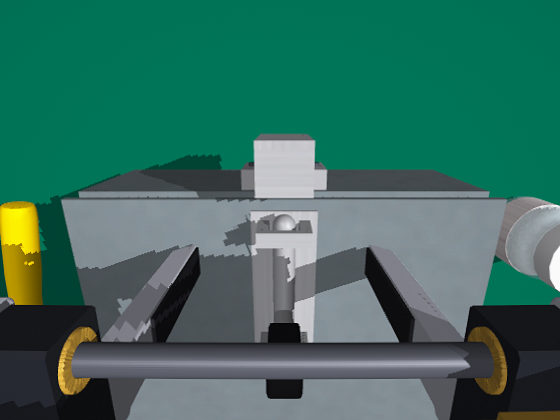

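View pics/s3c.png

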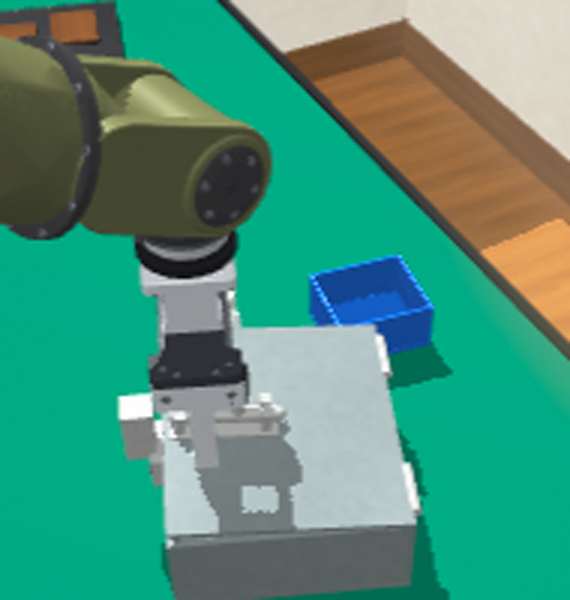

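The lid is down to about 0.065 rad. In the wrist view its edge is at row 200, just above the rim, and the bolt lines up with the keeper at column 284. Next I lift the fingers to handle height and move to straddle the handle.

{"fn": "jog_arm", "kwargs": {
  "deltas": "0 0 -8 0 94; 0 0 -16 0 94; 0 0 -22 0 94; 0 0 -27 0 94; -8 0 -27 0 94; -16 0 -27 0 94; -24 0 -27 0 94; -32 0 -27 0 94; -32 0 -27 0 94; -32 0 -27 0 94"
}}

```text
clock: 7.95
eef_pos: [584.2, 149.0, 136.3]
eef_rot: [-3.142, -0.0, 2.757]
wrist_force: [0.3, 0.7, -0.1]
finger_gap: 94.0
```

```bash
python3 - <<'E'
from h import *
s=manip.read_state();p=s['eef_pos'];print(p,s['eef_rot'],s['wrist_force'])
snap('wrist','w4');snap('side','s4');crop('s4',210,110,130,130,4,'s4c');snap('top','t4');crop('t4',140,90,260,200,3,'t4c')
np.set_printoptions(precision=1,suppress=True)
P,im=cloud('side','s4');X=P.reshape(-1,3);H=cv2.cvtColor(im,cv2.COLOR_RGB2HSV).reshape(-1,3)
y=-.385;cx=X[:,0]*np.cos(y)+X[:,1]*np.sin(y)-517;cy=-X[:,0]*np.sin(y)+X[:,1]*np.cos(y)-356.5
m=(abs(cx)<95)&(cy<-50)&(cy>-115)&(X[:,2]>75)&(X[:,2]<110)
k=np.polyfit(cx[m],X[m,2],1);print('lid slope',k,m.sum(),'z at x=100',np.polyval(k,100))
m=(abs(cx+31)<25)&(abs(cy)<30)&(X[:,2]>115)&(X[:,2]<165)&(H[:,2]<50);print(m.sum(),cx[m].mean(),cx[m].min(),cx[m].max(),X[m,2].min(),X[m,2].max(),cy[m].min(),cy[m].max())
E
```

```text
[584.24360617 148.95723446 136.33263922] [-3.14150180e+00 -2.09005987e-04  2.75676886e+00] [ 0.32882869  0.74762595 -0.11417564]
lid slope [-0.1 89.7] 1600 z at x=100 83.78252335117374<stdin>:9: RuntimeWarning: Mean of empty slice.
  ret = ret.dtype.type(ret / rcount)
Traceback (most recent call last):
ValueError: zero-size array to reduction operation minimum which has no identity
```

View pics/w4.png

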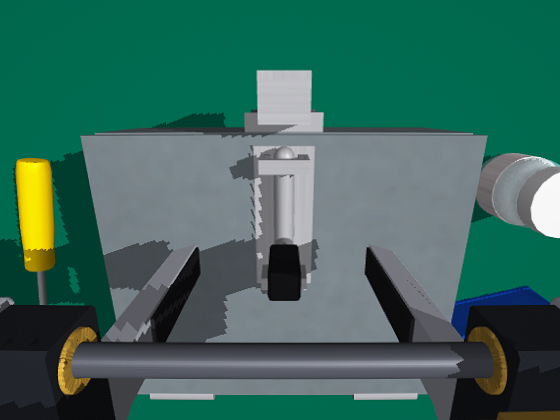

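View pics/s4c.png

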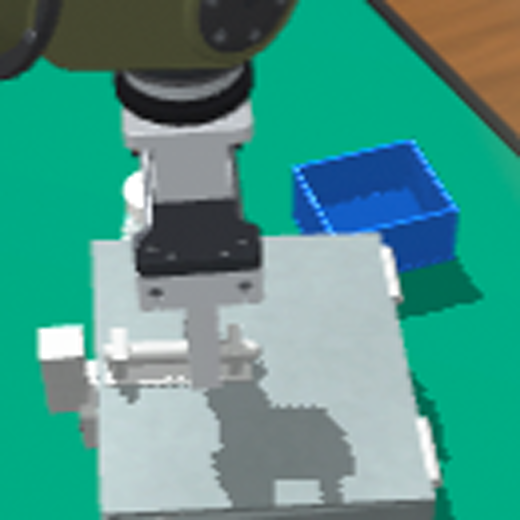

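The wrist view shows the handle between the open fingers, with its top at (284,265), clear on both sides. I'll measure it in the tool frame from the wrist depth.

```bash
python3 - <<'E'
from h import *
np.set_printoptions(precision=1,suppress=True)
z=np.load('pics/w4.npz');P,im=cloud('wrist','w4')
T=np.linalg.inv(T_tool(z['p'],z['r']))
V=cv2.cvtColor(im,cv2.COLOR_RGB2HSV)[:,:,2]
m=np.zeros(V.shape,bool);m[235:305,262:306]=V[235:305,262:306]<60
Q=P[m];q=Q@T[:3,:3].T+T[:3,3]
print(m.sum(),'world',np.nanmin(Q,0),np.nanmax(Q,0));print('tool',np.nanmin(q,0),np.nanmax(q,0))
top=q[Q[:,2]>np.nanmax(Q[:,2])-5];print('top face tool',top.min(0),top.max(0),np.median(top,0))
v,u=np.where(m);print(u.min(),u.max(),v.min(),v.max())
for uv in((285,155),(285,95),(200,180)):print(uv,T[:3,:3]@P[uv[1],uv[0]]+T[:3,3],P[uv[1],uv[0]])
E
```

```text
1773 world [572.9 124.6  89.7] [622.5 160.6 155.9]
tool [-44.2  -9.2 -19.6] [10.7 12.3 46.6]
top face tool [ -7.6  -6.5 -19.6] [  9.3   9.5 -14.6] [  2.1   1.3 -17.6]
267 301 244 300
(285, 155) [58.   2.  25.8] [531.3 172.5 110.5]
(285, 95) [89.1  1.8 16. ] [502.4 184.1 120.4]
(200, 180) [ 40.9 -49.7  41.4] [527.6 118.3  94.9]
```

{"fn": "jog_arm", "kwargs": {
  "deltas": "0 1.5 0 0 94; 0 1.5 2 0 70; 0 1.5 2 0 50; 0 1.5 2 0 35; 0 1.5 2 0 25; 0 1.5 2 0 20; 0 1.5 2 0 17; 0 1.5 2 0 15; 0 1.5 2 0 13; 0 1.5 2 0 12",
  "squeeze": 15
}}

```text
clock: 9.35
eef_pos: [584.7, 149.9, 134.3]
eef_rot: [-3.141, -0.0, 2.757]
wrist_force: [-2.4, -4.5, 0.8]
finger_gap: 16.2
```

{"fn": "jog_arm", "kwargs": {
  "deltas": "0 0 0 0 10; 0 0 0 0 10; 0 0 0 0 8; 0 0 0 0 8; 0 0 0 0 5; 0 0 0 0 5; 0 0 0 0 5; 0 0 0 0 5; 0 0 0 0 5; 0 0 0 0 5",
  "squeeze": 40
}}

```text
clock: 10.6
eef_pos: [584.7, 149.9, 134.4]
eef_rot: [-3.141, -0.0, 2.757]
wrist_force: [-2.4, -5.0, 0.6]
finger_gap: 16.0
```

```bash
python3 - <<'E'
from h import *
s=manip.read_state();print(s['eef_pos'],s['wrist_force'],s['moment'],s['finger_gap'])
snap('wrist','w5')
E
```

```text
[584.73005573 149.92314736 134.3583001 ] [-2.44347498 -4.99931545  0.58590347] [-0.98454693  0.46781783  0.03123701] 15.979665530165715
```

View pics/w5.png

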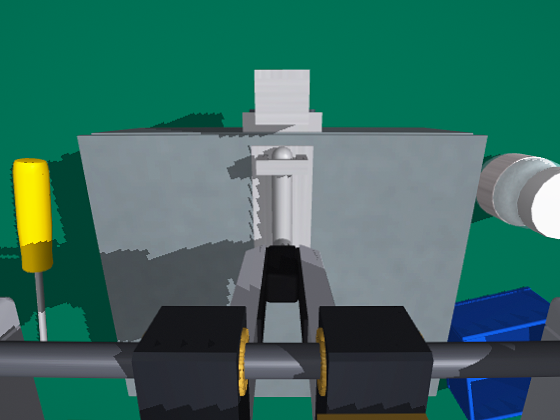

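The gap is 16.0 mm, the handle's width, so the grip is good. There is a slight side load, so I'll ease the tool back 0.5 mm. Then I press down in small steps, following the handle's arc.

{"fn": "jog_arm", "kwargs": {
  "deltas": "0 -0.3 0 0 5; 0 -0.5 0.5 0 5; 0.3 -0.5 1 0 5; 0.5 -0.5 1.5 0 5; 0.7 -0.5 2 0 5; 0.9 -0.5 2.5 0 5; 1.1 -0.5 3 0 5; 1.2 -0.5 3.5 0 5; 1.4 -0.5 4 0 5; 1.4 -0.5 4 0 5"
}}

```text
clock: 11.9
eef_pos: [584.2, 150.1, 132.1]
eef_rot: [3.141, 0.003, 2.757]
wrist_force: [-5.4, -6.4, 13.8]
finger_gap: 15.9
```

```bash
cat >> h.py <<'E'
def lid(f):
    P,im=cloud('side',f);X=P.reshape(-1,3)
    y=-.385;cx=X[:,0]*np.cos(y)+X[:,1]*np.sin(y)-517;cy=-X[:,0]*np.sin(y)+X[:,1]*np.cos(y)-356.5
    m=(abs(cx)<92)&(cy<-65)&(cy>-112)&(X[:,2]>78)&(X[:,2]<110)
    H=cv2.cvtColor(im,cv2.COLOR_RGB2HSV).reshape(-1,3)
    k=np.polyfit(cx[m],X[m,2],1);print('lid slope %.4f z@hinge %.1f z@edge %.1f n %d'%(-k[0],np.polyval(k,100),np.polyval(k,-100),m.sum()))
def st():
    s=manip.read_state();p=s['eef_pos'];f=s['wrist_force'];y=-.385;R=np.array([[np.cos(y),np.sin(y),0],[-np.sin(y),np.cos(y),0],[0,0,1]])
    print('case pos',np.round(R@p-[517,356.5,0],2),'F',np.round(R@f,1),'M',np.round(R@s['moment'],2),'gap %.2f t %.2f'%(s['finger_gap'],s['clock']),np.round(s['eef_rot'],4))
E
python3 - <<'E'
from h import *
st();snap('side','s6');lid('s3');lid('s4');lid('s6')
E
```

```text
case pos [-31.93   2.04 132.12] F [-2.7 -7.9 13.8] M [-1.58 -0.09 -0.04] gap 15.92 t 11.90 [3.1408e+00 2.8000e-03 2.7568e+00]
lid slope 0.0611 z@hinge 83.8 z@edge 96.1 n 1112
lid slope 0.0626 z@hinge 83.6 z@edge 96.1 n 1114
lid slope 0.0443 z@hinge 83.7 z@edge 92.6 n 1113
```

{"fn": "jog_arm", "kwargs": {
  "deltas": "0.3 -0.3 0.5 0 5; 0.5 -0.6 1 0 5; 0.7 -0.8 1.5 0 5; 0.9 -0.8 2 0 5; 1.1 -0.8 2.5 0 5; 1.3 -0.8 3 0 5; 1.5 -0.8 3.5 0 5; 1.7 -0.8 4 0 5; 1.8 -0.8 4.5 0 5; 1.8 -0.8 4.5 0 5"
}}

```text
clock: 13.2
eef_pos: [582.8, 150.5, 128.3]
eef_rot: [3.139, 0.004, 2.757]
wrist_force: [-2.5, -2.8, 15.8]
finger_gap: 16.0
```

```bash
python3 - <<'E'
from h import *
st();snap('side','s7');lid('s7')
E
```

```text
case pos [-33.35   1.88 128.25] F [-1.3 -3.5 15.8] M [-0.92 -0.38 -0.01] gap 16.02 t 13.20 [3.1392 0.0043 2.7569]
lid slope 0.0193 z@hinge 83.7 z@edge 87.6 n 1120
```

{"fn": "jog_arm", "kwargs": {
  "deltas": "0.2 -0.2 0.3 0 5; 0.3 -0.3 0.6 0 5; 0.5 -0.3 0.9 0 5; 0.6 -0.3 1.2 0 5; 0.7 -0.3 1.5 0 5; 0.8 -0.3 1.8 0 5; 0.9 -0.3 2.1 0 5; 1 -0.3 2.3 0 5; 1 -0.3 2.3 0 5; 1 -0.3 2.3 0 5"
}}

```text
clock: 14.5
eef_pos: [582.2, 150.8, 126.3]
eef_rot: [3.138, 0.005, 2.757]
wrist_force: [-0.7, -2.9, 18.0]
finger_gap: 15.7
```

```bash
python3 - <<'E'
from h import *
st();snap('side','s8');lid('s8')
E
```

```text
case pos [-34.06   1.87 126.28] F [ 0.4 -3.  18. ] M [-0.68 -0.6   0.09] gap 15.73 t 14.50 [3.1384 0.0053 2.7569]
lid slope 0.0046 z@hinge 83.9 z@edge 84.8 n 1117
```

{"fn": "jog_arm", "kwargs": {
  "deltas": "0 0 0.2 0 5; 0 0 0.4 0 5; 0 0 0.6 0 5; 0 0 0.8 0 5; 0 0 0.8 0 5; 0 0 0.8 0 5; 0 0 0.8 0 5; 0 0 0.8 0 5; 0 0 0.8 0 5; 0 0 0.8 0 5"
}}

```text
clock: 15.8
eef_pos: [582.0, 150.8, 125.5]
eef_rot: [3.139, 0.005, 2.757]
wrist_force: [-2.7, -1.8, 20.2]
finger_gap: 15.9
```

```bash
python3 - <<'E'
from h import *
st();snap('side','s9');lid('s9');crop('s9',210,150,110,90,6,'s9c');snap('wrist','w9')
E
```

```text
case pos [-34.27   1.88 125.52] F [-1.8 -2.7 20.2] M [-0.7  -0.22 -0.03] gap 15.89 t 15.80 [3.1385 0.0048 2.757 ]
lid slope -0.0008 z@hinge 83.9 z@edge 83.7 n 1121
```

View pics/s9c.png

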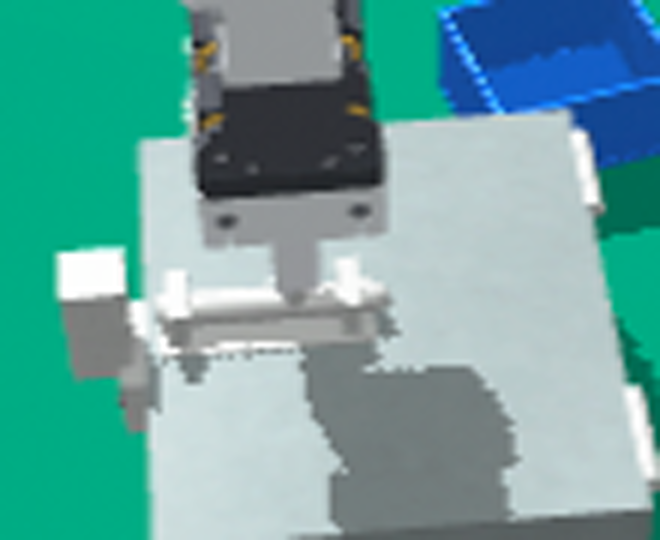

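View pics/w9.png

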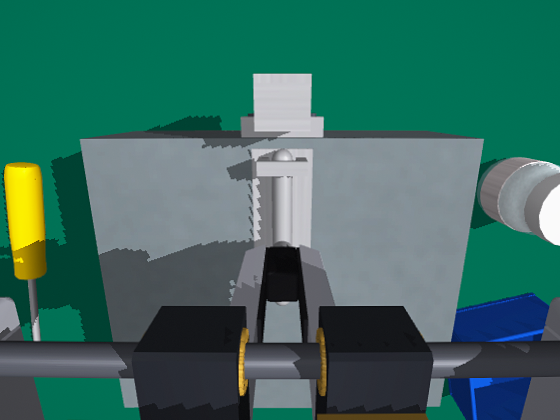

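The lid is seated: slope is -0.001 and the edge top is at 83.7 mm, with about 20 N down. The bolt is aligned with the keeper. Now I start sliding the bolt.

{"fn": "jog_arm", "kwargs": {
  "deltas": "1 0 0 0 5; 2 0 0 0 5; 3 0 0 0 5; 4 0 0 0 5; 5 0 0 0 5; 6 0 0 0 5; 7 0 0 0 5; 8 0 0 0 5; 9 0 0 0 5; 10 0 0 0 5"
}}

```text
clock: 17.15
eef_pos: [573.2, 154.4, 125.5]
eef_rot: [3.138, 0.006, 2.757]
wrist_force: [2.2, -3.4, 17.0]
finger_gap: 15.7
```

```bash
python3 - <<'E'
from h import *
st();snap('side','s10');lid('s10');snap('wrist','w10')
E
```

```text
case pos [-43.74   1.87 125.48] F [ 3.3 -2.3 17. ] M [-0.61 -1.1  -0.01] gap 15.70 t 17.15 [3.1382 0.006  2.7569]
lid slope 0.0005 z@hinge 83.8 z@edge 83.9 n 1123
```

View pics/w10.png

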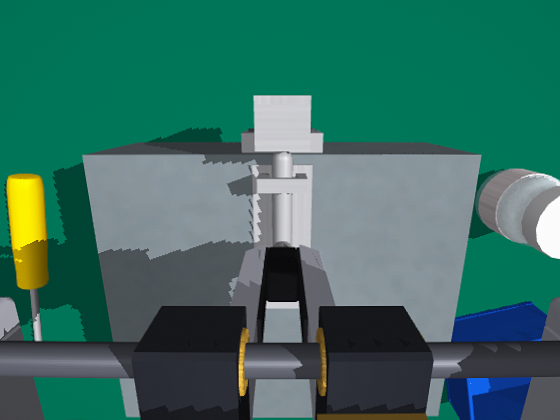

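The bolt moves with the handle. Its tip is at (283,155) and friction reads 3.3 N, as expected. Next it enters the keeper mouth, slowly.

{"fn": "jog_arm", "kwargs": {
  "deltas": "0.6 0 0 0 5; 1.2 0 0 0 5; 1.8 0 0 0 5; 2.4 0 0 0 5; 3 0 0 0 5; 3.6 0 0 0 5; 4.2 0 0 0 5; 4.8 0 0 0 5; 5.4 0 0 0 5; 6 0 0 0 5"
}}

```text
clock: 18.5
eef_pos: [567.7, 156.6, 125.5]
eef_rot: [3.138, 0.006, 2.757]
wrist_force: [1.0, -2.9, 16.7]
finger_gap: 16.0
```

```bash
python3 - <<'E'
from h import *
st();snap('side','s11');lid('s11')
E
```

```text
case pos [-49.72   1.86 125.51] F [ 2.  -2.3 16.7] M [-0.68 -1.07 -0.01] gap 16.00 t 18.50 [3.1382 0.0061 2.7569]
lid slope 0.0009 z@hinge 83.7 z@edge 83.9 n 1110
```

{"fn": "jog_arm", "kwargs": {
  "deltas": "1 0 0 0 5; 2 0 0 0 5; 3 0 0 0 5; 4 0 0 0 5; 5 0 0 0 5; 6 0 0 0 5; 7 0 0 0 5; 8 0 0 0 5; 9 0 0 0 5; 10 0 0 0 5"
}}

```text
clock: 19.8
eef_pos: [558.4, 160.4, 125.5]
eef_rot: [3.138, 0.006, 2.757]
wrist_force: [2.2, -4.6, 17.1]
finger_gap: 16.0
```

```bash
python3 - <<'E'
from h import *
st();snap('wrist','w12')
E
```

```text
case pos [-59.72   1.85 125.46] F [ 3.7 -3.5 17.1] M [-0.76 -1.13  0.03] gap 15.98 t 19.80 [3.1382 0.006  2.7568]
```

View pics/w12.png

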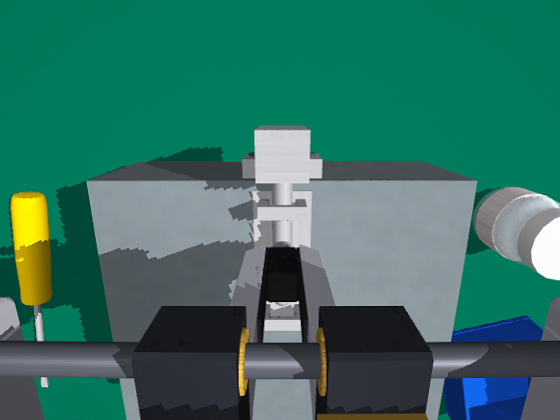

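The bolt is in the keeper, and the rod goes into the block at (283,185). Travel is about 25.5 mm, so about 8.5 mm remains.

{"fn": "jog_arm", "kwargs": {
  "deltas": "0.8 0 0 0 5; 1.6 0 0 0 5; 2.4 0 0 0 5; 3.2 0 0 0 5; 4 0 0 0 5; 4.8 0 0 0 5; 5.5 0 0 0 5; 6 0 0 0 5; 6.5 0 0 0 5; 7 0 0 0 5"
}}

```text
clock: 21.1
eef_pos: [551.9, 163.0, 125.4]
eef_rot: [3.138, 0.006, 2.757]
wrist_force: [1.2, -4.2, 16.6]
finger_gap: 15.8
```

{"fn": "jog_arm", "kwargs": {
  "deltas": "0.2 0 0 0 5; 0.4 0 0 0 5; 0.6 0 0 0 5; 0.8 0 0 0 5; 1 0 0 0 5; 1.2 0 0 0 5; 1.3 0 0 0 5; 1.4 0 0 0 5; 1.5 0 0 0 5; 1.5 0 0 0 5"
}}

```text
clock: 22.35
eef_pos: [550.7, 163.5, 125.5]
eef_rot: [3.138, 0.006, 2.757]
wrist_force: [2.4, -4.7, 16.0]
finger_gap: 16.0
```

```bash
python3 - <<'E'
from h import *
st()
E
```

```text
case pos [-68.04   1.85 125.47] F [ 4.  -3.5 16. ] M [-0.69 -1.35  0.01] gap 15.97 t 22.35 [3.1381 0.0063 2.7568]
```

{"fn": "jog_arm", "kwargs": {
  "deltas": "0.1 0 0 0 5; 0.2 0 0 0 5; 0.3 0 0 0 5; 0.4 0 0 0 5; 0.5 0 0 0 5; 0.6 0 0 0 5; 0.6 0 0 0 5; 0.6 0 0 0 5; 0.6 0 0 0 5; 0.6 0 0 0 5"
}}

```text
clock: 23.6
eef_pos: [550.5, 163.6, 125.5]
eef_rot: [3.138, 0.007, 2.757]
wrist_force: [5.1, -4.9, 14.4]
finger_gap: 15.7
```

```bash
python3 - <<'E'
from h import *
st()
E
```

```text
case pos [-68.26   1.87 125.49] F [ 6.5 -2.7 14.4] M [-0.72 -1.89 -0.01] gap 15.66 t 23.60 [3.1379 0.0072 2.7567]
```

{"fn": "jog_arm", "kwargs": {
  "deltas": "0.1 0 0 0 5; 0.2 0 0 0 5; 0.3 0 0 0 5; 0.4 0 0 0 5; 0.5 0 0 0 5; 0.6 0 0 0 5; 0.7 0 0 0 5; 0.7 0 0 0 5; 0.7 0 0 0 5; 0.7 0 0 0 5"
}}

```text
clock: 24.85
eef_pos: [550.3, 163.7, 125.5]
eef_rot: [3.138, 0.008, 2.757]
wrist_force: [9.4, -6.4, 13.7]
finger_gap: 15.7
```

```bash
python3 - <<'E'
from h import *
st()
E
```

```text
case pos [-68.48   1.86 125.54] F [11.1 -2.4 13.7] M [-0.56 -2.5  -0.01] gap 15.68 t 24.85 [3.1376 0.0083 2.7566]
```

The force climbs from 4 to 11 N with almost no motion, and travel is about 34.2 mm, so the bolt is home. Next I ease off the forward and down loads before letting go.

{"fn": "jog_arm", "kwargs": {
  "deltas": "-0.3 0 0 0 5; -0.6 0 -0.3 0 5; -0.9 0 -0.6 0 5; -1 0 -0.9 0 5; -1 0 -1.2 0 5; -1 0 -1.5 0 5; -1 0 -1.8 0 5; -1 0 -2.1 0 5; -1 0 -2.4 0 5; -1 0 -2.4 0 5"
}}

```text
clock: 26.1
eef_pos: [550.1, 163.7, 126.3]
eef_rot: [3.139, 0.005, 2.757]
wrist_force: [9.4, -1.7, 1.0]
finger_gap: 15.7
```

```bash
python3 - <<'E'
from h import *
st();snap('side','s13');lid('s13')
E
```

```text
case pos [-68.59   1.79 126.25] F [9.4 2.  1. ] M [ 0.25 -2.15  0.01] gap 15.74 t 26.10 [3.1386 0.0051 2.7567]
lid slope 0.0038 z@hinge 83.8 z@edge 84.6 n 1113
```

{"fn": "jog_arm", "kwargs": {
  "deltas": "-0.3 0 -0.2 0 5; -0.6 0 -0.4 0 5; -0.8 0 -0.4 0 5; -0.8 0 -0.4 0 5; -0.8 0 -0.4 0 16; -0.8 0 -0.4 0 18; -0.8 0 -0.4 0 24; -0.8 0 -0.4 0 34; -0.8 0 -0.4 0 44; -0.8 0 -0.4 0 50"
}}

```text
clock: 27.4
eef_pos: [548.9, 163.2, 125.6]
eef_rot: [3.142, -0.0, 2.757]
wrist_force: [-1.0, 0.0, 0.3]
finger_gap: 48.6
```

{"fn": "jog_arm", "kwargs": {
  "deltas": "0 0 0 0 60; 0 0 -5 0 60; 0 0 -12 0 60; 0 0 -20 0 60; 0 0 -30 0 60; 0 0 -40 0 60; 0 0 -50 0 60; 0 0 -60 0 60; 0 0 -70 0 60; 0 0 -70 0 60"
}}

```text
clock: 28.65
eef_pos: [549.2, 163.3, 196.5]
eef_rot: [3.141, 0.001, 2.757]
wrist_force: [-0.0, -0.5, -0.7]
finger_gap: 59.8
```

```bash
python3 - <<'E'
from h import *
st();snap('side','s14');lid('s14');snap('wrist','w14');crop('s14',200,125,150,145,4,'s14c')
np.set_printoptions(precision=2,suppress=True)
z=np.load('pics/w14.npz');P,im=cloud('wrist','w14')
y=-.385;R=np.array([[np.cos(y),np.sin(y),0],[-np.sin(y),np.cos(y),0],[0,0,1]])
C=P@R.T-[517,356.5,0]
V=cv2.cvtColor(im,cv2.COLOR_RGB2HSV)[:,:,2]
m=(abs(C[:,:,0]+67)<22)&(abs(C[:,:,1])<14)&(C[:,:,2]>140)&(C[:,:,2]<156)&(V<70)
print(m.sum(),C[m].min(0),C[m].max(0),np.median(C[m],0))
k=(abs(C[:,:,0]+119)<22)&(abs(C[:,:,1])<20)&(C[:,:,2]>117)&(C[:,:,2]<125)
print('keeper top',k.sum(),C[k].min(0),C[k].max(0))
E
```

```text
case pos [-69.35   1.05 196.48] F [ 0.2 -0.4 -0.7] M [ 0.06  0.03 -0.  ] gap 59.81 t 28.65 [3.1409e+00 1.0000e-03 2.7568e+00]
lid slope 0.0079 z@hinge 83.8 z@edge 85.4 n 1108
560 [-77.94  -5.47 140.07] [-61.59   9.88 148.92] [-71.25   1.94 147.03]
keeper top 1469 [-132.57  -10.79  118.1 ] [-106.52   16.01  122.34]
```

View pics/w14.png

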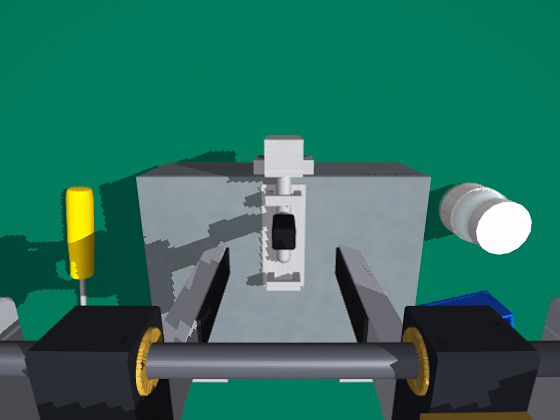

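View pics/s14c.png

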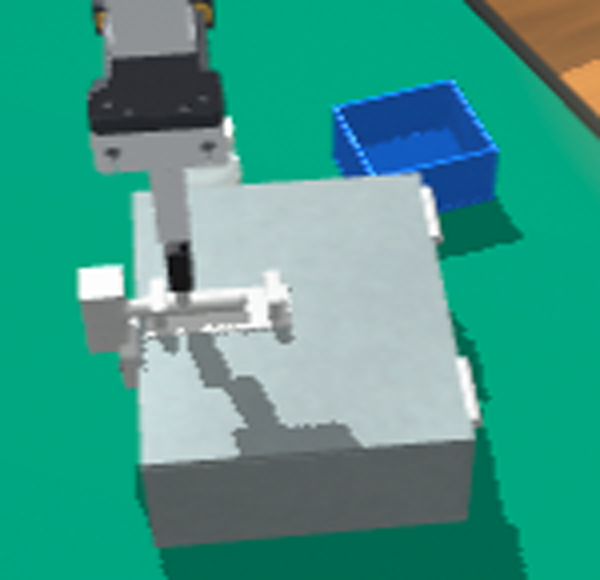

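The handle is at about -69 mm in the case frame, where home is -69. The gap from handle front to keeper face is 28.6 mm against 29 expected. The lid is held at 0.008 rad, which is the bolt's 1.5 mm play in the hole. Before signing off, I check the bystanders and that nothing drifts.

{"fn": "jog_arm", "kwargs": {
  "deltas": "0 0 -10 0 60; 0 0 -20 0 60; 0 0 -30 0 60; 0 0 -40 0 60; 0 0 -50 0 60; 0 0 -60 0 60; 0 0 -60 0 60; 0 0 -60 0 60; 0 0 -60 0 60; 0 0 -60 0 60"
}}

```text
clock: 30.0
eef_pos: [548.8, 163.2, 255.4]
eef_rot: [-3.141, -0.0, 2.757]
wrist_force: [-0.8, 0.3, 0.1]
finger_gap: 59.9
```

```bash
python3 - <<'E'
from h import *
st();snap('side','s15');lid('s15');snap('wrist','w15')
a=cv2.imread('pics/side0.png');b=cv2.imread('pics/s15.png')
for n,lo,hi in(('yellow',(20,120,100),(35,255,255)),('blue',(105,150,60),(130,255,255))):
    for f,i in(('before',a),('now',b)):
        m=cv2.inRange(cv2.cvtColor(i,cv2.COLOR_BGR2HSV),lo,hi);m[:100]=0;y,x=np.where(m);print(n,f,len(x),x.mean().round(1),y.mean().round(1),x.max(),y.max())
z=np.load('pics/w15.npz');P,im=cloud('wrist','w15')
j=(P[:,:,2]>68)&(P[:,:,2]<80)&(P[:,:,1]>290)&(P[:,:,1]<370);print('jar',j.sum(),P[j].mean(0))
P,_=cloud('top','top0');j=(P[:,:,2]>68)&(P[:,:,2]<80)&(P[:,:,1]>290)&(P[:,:,1]<370)&(P[:,:,0]>600)&(P[:,:,0]<690);print('jar0',j.sum(),P[j].mean(0))
E
```

```text
case pos [-69.62   0.86 255.39] F [-0.8 -0.1  0.1] M [-0.03  0.03 -0.  ] gap 59.93 t 30.00 [-3.1413e+00 -4.0000e-04  2.7568e+00]
lid slope 0.0094 z@hinge 83.7 z@edge 85.6 n 1125
yellow before 455 270.6 290.1 292 295
yellow now 464 269.7 285.3 292 295
blue before 710 307.0 159.6 323 177
blue now 846 304.4 160.2 323 177
jar 1762 [637.32033387 338.04070011  74.58180101]
jar0 437 [636.66837651 337.25905297  76.31985121]
```

View pics/w15.png

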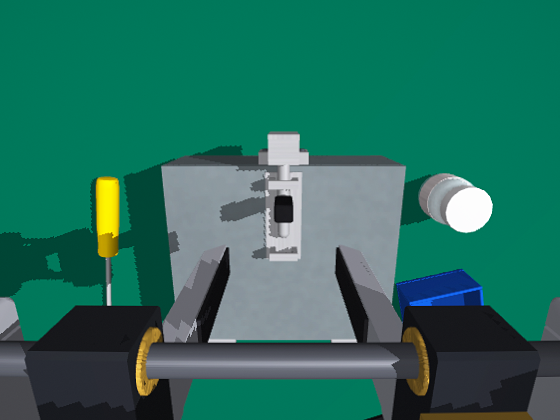

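```bash
python3 - <<'E'
from h import *
for i in range(4): snap('side','s16_%d'%i);lid('s16_%d'%i)
a=cv2.imread('pics/side0.png');b=cv2.imread('pics/s16_3.png')
for i in(a,b):
    m=cv2.inRange(cv2.cvtColor(i,cv2.COLOR_BGR2HSV),(20,120,100),(35,255,255));m[:270]=0;y,x=np.where(m);print(len(x),x.mean(),y.mean())
E
```

```text
lid slope 0.0097 z@hinge 83.7 z@edge 85.6 n 1113
lid slope 0.0089 z@hinge 83.7 z@edge 85.5 n 1115
lid slope 0.0092 z@hinge 83.6 z@edge 85.5 n 1108
lid slope 0.0097 z@hinge 83.7 z@edge 85.6 n 1112
455 270.6087912087912 290.0945054945055
452 270.466814159292 290.10840707964604
```

```bash
python3 -c "
from cell import workorder
print(workorder.sign_off())"
```

```text
the job is handed in; nothing more can be done
None
```

The lid is shut and bolted, and I handed the job in at about 30 s of the 69 s limit; sign-off reports no verdict.

**What I did:**
- **Lowering the lid:** I brought it down from about 0.70 rad with the open fingertips either side of the bolt.
- **Shutting it:** I gripped the handle and pressed in small steps until the lid sat flat. Measured slope was -0.001 rad, with about 20 N down at the handle.
- **Bolting it:** I slid the bolt in slowly. The sliding force was 2–4 N, then rose to 11 N with almost no motion at about 34 mm of travel. I took that as fully home, eased the loads off, let go and lifted clear.

**Last checks:**
- **Bolt:** the handle was about 69–70 mm in front of the case centre, and 69 mm is home. The gap from handle to keeper was 28.6 mm, against 29 expected.
- **Bystanders:** the screwdriver and jar match the first pictures. The bin's outer edges are in the same place; its colour patch reads about 3 pixels different, which I put down to less of it being hidden now.
- **Robot:** touching nothing at sign-off, with the wrist force near zero.

**What did not agree exactly:** once released, the lid rests slightly raised on the bolt, because the bolt has play in the keeper hole. It read 0.008 rad at first and then held at 0.009–0.010 rad over the later pictures. The play itself allows about 0.0075 rad, and the readings scatter by about 0.001.

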